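Find the tin with the rattling ball

TASK

One of the three closed metal tins on the craft table has a loose steel ball in it. Lift the tins one at a time and shake or rock each clearly end to end along its length, well off the table, until you find the one with the ball rolling inside, then set that tin down flat in the middle of the square cork board. Leave the other two standing upright on the table, off the board.

Things in the scene. Friction and masses are not known exactly. Their poses are not given: they have to be found in the camera images.
- tin_a: closed plain metal tin with a grippy matt finish, one of three alike, flat lid taped down: 130 mm long (x), 60 wide (y), 54 tall (z up), lid skirt 1 mm proud; origin: centre of its underside. Any one of the three, drawn anew each time, holds the loose ball: steel, 38 mm, 220 g, rolling up to 41 mm either way from the middle along the length, 6 mm across. It starts mid-way.
- tin_b: closed plain metal tin with a grippy matt finish, one of three alike, flat lid taped down: 130 mm long (x), 60 wide (y), 54 tall (z up), lid skirt 1 mm proud; origin: centre of its underside. The two tins without the ball hold instead 220 g of wax stuck fast in the middle, so weight does not tell; nothing in them moves when they are kept within 45 degrees of upright. Grip at the middle, firmly; a knock can turn a loosely held tin in the jaws.
- tin_c: closed plain metal tin with a grippy matt finish, one of three alike, flat lid taped down: 130 mm long (x), 60 wide (y), 54 tall (z up), lid skirt 1 mm proud; origin: centre of its underside. A tin weighs 390 to 480 g in all. Tilted 12 degrees or more end to end, the ball rolls to the low end within 0.7 s, knocks against the end and stays there while that end is lower, shifting the balance; levelled, it may roll on.
- board: large square cork board, 150 x 150 mm, 8 mm thick, with a thin burnt border line, fixed flat on the table; the smaller cork coasters (90 mm) are bystanders. Origin: centre of its underside; z up, top face 8 mm above the table.

How it is judged (in metres and radians):
On the way, in this order (a step that is already met when the one before it is completed fails the run):
1. the tin with the ball, its underside more than 30 mm above the table, is shaken or rocked so that the ball rolls out to either end (25 mm or more from the middle) (((distance between ball_c0 and tin_a below 0.07 m and height (world z) of tin_a above 0.03 m and (x of ball_c0 in the frame of tin_a above 0.025 m or x of ball_c0 in the frame of tin_a below -0.025 m)) or (distance between ball_c0 and tin_b below 0.07 m and height (world z) of tin_b above 0.03 m and (x of ball_c0 in the frame of tin_b above 0.025 m or x of ball_c0 in the frame of tin_b below -0.025 m)) or (distance between ball_c0 and tin_c below 0.07 m and height (world z) of tin_c above 0.03 m and (x of ball_c0 in the frame of tin_c above 0.025 m or x of ball_c0 in the frame of tin_c below -0.025 m)))), for 0.02 s.
2. still lifted, the ball rolls back through the middle (passes within 12 mm of it) (((distance between ball_c0 and tin_a below 0.07 m and height (world z) of tin_a above 0.03 m and x of ball_c0 in the frame of tin_a between -0.012 and 0.012 m) or (distance between ball_c0 and tin_b below 0.07 m and height (world z) of tin_b above 0.03 m and x of ball_c0 in the frame of tin_b between -0.012 and 0.012 m) or (distance between ball_c0 and tin_c below 0.07 m and height (world z) of tin_c above 0.03 m and x of ball_c0 in the frame of tin_c between -0.012 and 0.012 m))).
3. still lifted, the ball rolls out to an end again (25 mm or more from the middle) (((distance between ball_c0 and tin_a below 0.07 m and height (world z) of tin_a above 0.03 m and (x of ball_c0 in the frame of tin_a above 0.025 m or x of ball_c0 in the frame of tin_a below -0.025 m)) or (distance between ball_c0 and tin_b below 0.07 m and height (world z) of tin_b above 0.03 m and (x of ball_c0 in the frame of tin_b above 0.025 m or x of ball_c0 in the frame of tin_b below -0.025 m)) or (distance between ball_c0 and tin_c below 0.07 m and height (world z) of tin_c above 0.03 m and (x of ball_c0 in the frame of tin_c above 0.025 m or x of ball_c0 in the frame of tin_c below -0.025 m)))), for 0.02 s.
At the end, for the whole second after the job is handed in: the tin with the ball stands flat on the cork board, its middle within 30 mm of the board's middle, and the other two tins stand upright on the table, their middles more than 100 mm from the board's; all three within 7 degrees of upright and at rest (((distance between ball_c0 and tin_a below 0.07 m and horizontal distance between tin_a and board below 0.03 m and height (world z) of tin_a below 0.016 m and angle between each of tin_a, tin_b, tin_c's own z axis and vertical below 0.12 rad and linear speed of each of tin_a, tin_b, tin_c below 0.02 m/s and horizontal distance between each of tin_b, tin_c and board above 0.1 m and height (world z) of each of tin_b, tin_c below 0.006 m) or (distance between ball_c0 and tin_b below 0.07 m and horizontal distance between tin_b and board below 0.03 m and height (world z) of tin_b below 0.016 m and angle between each of tin_b, tin_a, tin_c's own z axis and vertical below 0.12 rad and linear speed of each of tin_b, tin_a, tin_c below 0.02 m/s and horizontal distance between each of tin_a, tin_c and board above 0.1 m and height (world z) of each of tin_a, tin_c below 0.006 m) or (distance between ball_c0 and tin_c below 0.07 m and horizontal distance between tin_c and board below 0.03 m and height (world z) of tin_c below 0.016 m and angle between each of tin_c, tin_a, tin_b's own z axis and vertical below 0.12 rad and linear speed of each of tin_c, tin_a, tin_b below 0.02 m/s and horizontal distance between each of tin_a, tin_b and board above 0.1 m and height (world z) of each of tin_a, tin_b below 0.006 m))); the robot touches nothing.
It also fails if it takes over 72 s, if anything falls off the work surface, if the arm or the gripper's body presses on something with over 40 N, if the wrist force passes 120 N, or if a joint passes its speed limit or range.

ROBOT

A 6-joint arm with a two-finger parallel gripper is mounted at the origin on the work surface. World frame = base frame: x ahead of the robot, y to its left, z up, the work surface at z = 0. Lengths are in m, angles in degrees, forces in N, time in s.
With the tool pointing down it reaches from about 0.35 to 0.875 m from the base axis. Payload 4.2 kg.
Tool frame: the origin (TCP) lies midway between the tips of the shut fingers; the grasp point (between the pads) lies r.grasp_offset behind it (r.grasp_offset is the distance from the TCP to the grasp point, in m); z points along the fingers, y is the direction in which the jaws open and shut (so a half turn about z gives the same grasp; the last joint's range is limited). The gripper opens to 87 mm and grips with 3 to 60 N. Pads are 19 mm wide; open, the fingers measure 117 mm over their backs; the gripper's body (75 mm by 190 mm) begins 51 mm behind the grasp point.
Start: joints at [82.769, 22.042, 0.453, 0, -68.411, -14.817], TCP at [0.235, 0.579, 0.223] pointing down, gripper open.
Joint ranges: [-179.83, 179.83], [-69.29, 118.12], [-61.27, 80.66], [-181.25, 117.63], [-171.15, -9.14], [-177.46, 177.46]. Speed limits (degrees/s): [159.86, 159.86, 180, 180, 180, 180].

INTERFACE

Orientations are given as a 3x3 rotation matrix whose columns are the frame's x, y, z axes.
In Python, from station import sense, optics, r gives the robot as it stands. The module is installed in compiled form; this text tells all that it offers.
- The arm moves only by the tool servo_tool, never from a script. Its argument "deltas" is a list of rows, each an object with "slide": the shift along the tool's x, y, z in units of 25 mm (1.0 is 25 mm), a list of three; "spin": the turn about the tool's z in units of 8 degrees (1.0 is 8 degrees). A call has 1 to 10 rows; each row shifts and turns the pose as measured when the row begins, along the tool's axes as they then stand; what a row does not reach is not made up. A row lasts 1/10 s, in which the tool goes at most 50 mm and 8.59 degrees, less where a joint would pass 70% of its speed; a pose out of reach is approached as far as the arm can. A call is refused whole if a number of a shift passes 1 or a number of a turn 1, either way. A call with a gripper value outside its range is refused whole. "gripper" is the closure in counts, from 0 (fully open) to 255 (shut), set as the call begins (left out, the last holds). The fingers move at their own pace and stop on an object; the grip force is fixed at half the most. Time passes only in rows, so rows that do not move let the fingers close. It gives the time, the measured TCP pose, the force and the opening at its end, in the units of the state.
- sense(): the state, without advancing time (a new reading comes with each control period).
- optics.capture(name): name is "side" or "top" or "wrist"; returns a dict with "frame" (400x640x3 uint8, red, green, blue), "camera_matrix" (3x3 intrinsics, pixels), "k1" (the pictures are not rectified: a ray, as slopes to the right and down, at radius r is drawn at 1 + k1 r^2 times it, then the intrinsics apply), "eye" and "rotation" of the camera in the world. Camera axes: x right, y down, z forward; pixel columns grow to the right and rows downward; lengths in m; the calibration is good to about 2 mm. A picture is of the moment at which its call begins. There is no depth.
- r.finish_job(): hands the job in, once; it reports no verdict.
The state is a dict: "time_s": time; "joints": joint angles; "joint_velocities": joint speeds; "effort": joint torques, N m; "tcp_pos": TCP position; "ee_rot": TCP orientation; "wrist_force": force on the tool from outside, world axes, zero at the start; "moment": the same for the moment, N m; "gripper_width": opening from 0.0 (shut) to 1.0 (fully open).
Only numpy, scipy, OpenCV 4.12 (cv2) and the standard library are available. Lean on these libraries where they do the work, as an engineer would, in place of code of your own. Each camera call takes 0.05 s, during which the arm holds its last target.

## Working session

There is one attempt and no reset: what is moved stays moved. The work goes in short steps, Python scripts to look and compute and a tool call to move; the robot and the scene stay as the last step left them, time stands still between calls to the robot, and variables do not carry over. Pictures are saved under pics/ and viewed, and the job is handed in when it is done.

Besides the shell and the picture viewer there is one more tool, called after "Emit:" as name(argument=value, ...) on one line, values as JSON. servo_tool: Moves the arm, as the interface text tells. Its arguments: {"type":"object","properties":{"deltas":{"type":"array"},"gripper":{"type":"number"}},"required":["deltas"]}

```bash
ls; mkdir -p pics; python3 - <<'E'
from station import sense, optics, r
import cv2
print(sense()); print(r.grasp_offset)
for n in ("top","side","wrist"):
    c=optics.capture(n); cv2.imwrite(f"pics/{n}0.png",c["frame"][:,:,::-1]); print(n,c["camera_matrix"],c["k1"],c["eye"],c["rotation"])
E
```

```text
pics
{'time_s': 0.0, 'joints': array([ 8.27700850e+01,  2.20901460e+01,  3.79344777e-01, -2.72097844e-02,
       -6.84118909e+01, -1.48178964e+01]), 'joint_velocities': array([-0.05244216, -0.00093446,  0.01248023,  0.02890422, -0.06406748,
        0.05207357]), 'effort': array([-1.87476230e-04, -3.90671110e+01,  1.87406856e+01,  4.22002181e+00,
        1.10022275e-02, -1.93736942e-04]), 'tcp_pos': array([0.23436318, 0.57874006, 0.22146773]), 'ee_rot': array([[ 9.26805196e-01, -3.75541780e-01, -7.07566845e-04],
       [-3.75542427e-01, -9.26802895e-01, -2.06874173e-03],
       [ 1.21123951e-04,  2.18304195e-03, -9.99997610e-01]]), 'wrist_force': array([ 0.15662989, -0.31453809,  0.4033413 ]), 'moment': array([-0.0315395 ,  0.00924924,  0.02459584]), 'gripper_width': 1.0024383979622562}
0.0187
top [[376.05942099   0.         320.43555266]
 [  0.         376.05942099 197.25980255]
 [  0.           0.           1.        ]] -0.05246278170991986 [ 0.35753213 -0.01388233  1.02747334] [[ 0.01450156 -0.98447618  0.17491814]
 [-0.99977075 -0.01152015  0.018048  ]
 [-0.01575275 -0.17513976 -0.98441755]]
side [[502.95482458   0.         322.89193512]
 [  0.         502.95482458 198.51897431]
 [  0.           0.           1.        ]] -0.0677818134695917 [ 0.10839538 -0.74800643  1.04776525] [[ 0.88078668 -0.35273274  0.31590257]
 [-0.47326437 -0.67740514  0.56315461]
 [ 0.01535096 -0.64552451 -0.76358527]]
wrist [[312.97543793   0.         320.57634994]
 [  0.         312.97543793 202.23183101]
 [  0.           0.           1.        ]] -0.04447586266653463 [0.30871799 0.55012292 0.38353159] [[-0.37722068 -0.8861891  -0.26902311]
 [-0.92612114  0.3615959   0.10746178]
 [ 0.00204619  0.2896848  -0.95711991]]
```

View pics/top0.png

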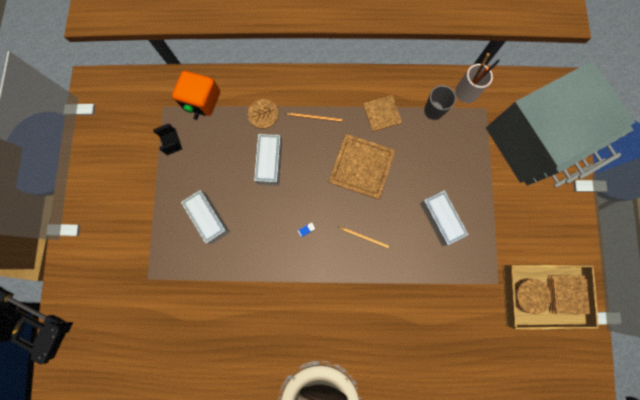

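View pics/side0.png

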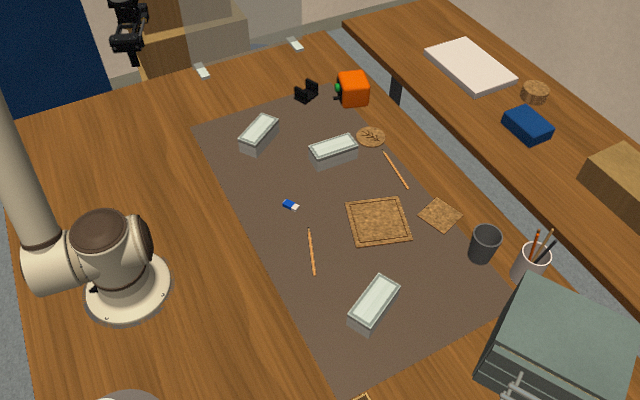

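View pics/wrist0.png

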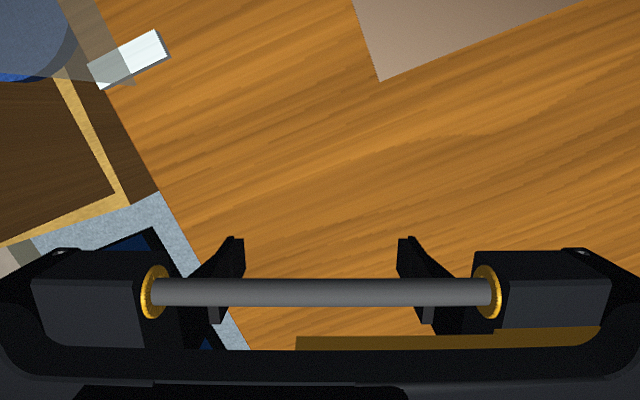

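The top view shows three tins with white-grey lids at about (204,217), (267,158) and (446,218). The square board is at (362,166). The side view agrees with this. The tool can't tilt, so I'll shake each tin along its length.

```bash
cat > h.py <<'E'
import numpy as np, cv2
from station import sense, optics, r
def ray(c,uv,z):
    uv=np.asarray(uv,float).reshape(-1,1,2)
    n=cv2.undistortPoints(uv,c["camera_matrix"],np.array([c["k1"],0,0,0,0.]))[:,0]
    d=np.c_[n,np.ones(len(n))]@np.asarray(c["rotation"]).T
    e=np.asarray(c["eye"]); return e+d*((z-e[2])/d[:,2])[:,None]
def quad(c,mask,z,amin,amax):
    out=[]
    for k in cv2.findContours(mask,cv2.RETR_EXTERNAL,cv2.CHAIN_APPROX_NONE)[0]:
        A=cv2.contourArea(k)
        if not amin<A<amax: continue
        P=ray(c,k[:,0],z)[:,:2]
        (cx,cy),(w,h),a=cv2.minAreaRect((P*1000).astype(np.float32))
        if w<h: w,h,a=h,w,a+90
        px=k[:,0].mean(0).round()
        out.append((px,round(cx/1000,4),round(cy/1000,4),round(w,1),round(h,1),round((a+90)%180-90,1)))
    return out
def lids(c,amin=300,amax=6000,z=.054):
    hsv=cv2.cvtColor(c["frame"],cv2.COLOR_RGB2HSV)
    m=cv2.inRange(hsv,(0,0,135),(180,60,255))
    return m,quad(c,m,z,amin,amax)
def board(c):
    hsv=cv2.cvtColor(c["frame"],cv2.COLOR_RGB2HSV)
    m=cv2.inRange(hsv,(8,90,60),(22,200,255))
    return m
E
python3 - <<'E'
from h import *
for n in("top","side"):
    c=optics.capture(n); m,q=lids(c); print(n); [print(x) for x in q if 0.2<x[1]<.9 and abs(x[2])<.6]
    f=c["frame"]; 
    if n=="top":
        print(cv2.cvtColor(f,cv2.COLOR_RGB2HSV)[[166,155,140,120,217,217,217],[362,375,300,250,204,185,213]])
    hsv=cv2.cvtColor(f,cv2.COLOR_RGB2HSV)
    b=cv2.inRange(hsv,(0,110,50),(30,255,255)); b=cv2.morphologyEx(b,cv2.MORPH_CLOSE,np.ones((5,5)))
    for x in quad(c,b,.008,800,9000): print("b",x)
E
```

```text
top
(array([446., 217.]), 0.4823, -0.3244, 134.8, 64.0, 26.6)
(array([202., 216.]), 0.4772, 0.3147, 133.8, 63.9, 34.5)
(array([267., 158.]), 0.6386, 0.1505, 134.4, 63.1, -1.9)
[[ 16 153 192]
 [ 16 157 156]
 [ 15  97 129]
 [ 16 147 170]
 [ 83  10 227]
 [ 13  95 131]
 [ 87  12 195]]
b (array([362., 166.]), 0.6309, -0.1089, 155.8, 154.7, -18.7)
b (array([504.,  85.]), 0.9095, -0.5386, 394.7, 184.4, -56.7)
side
(array([374., 300.]), 0.4823, -0.3255, 132.7, 61.6, 26.2)
(array([333., 145.]), 0.6395, 0.1475, 132.4, 62.9, -2.3)
(array([258., 128.]), 0.4786, 0.3117, 133.4, 62.6, 34.6)
b (array([439., 374.]), 0.5304, -0.5525, 396.2, 150.2, 0.3)
b (array([378., 222.]), 0.6303, -0.1139, 154.5, 151.6, 71.5)
```

```bash
cat >> h.py <<'E'
def go(x,y,z,h):
    """remaining move: spin units, slide units in tool axes (now, and after spin)"""
    s=sense(); R=s["ee_rot"]; p=s["tcp_pos"]
    th=np.degrees(np.arctan2(R[1,0],R[0,0])); dh=(h-th+90)%180-90
    d=np.array([x,y,z])-p
    t=np.radians(th+dh); X=np.array([np.cos(t),np.sin(t),0]); Y=np.array([np.sin(t),-np.cos(t),0])
    print("t",round(s["time_s"],2),"heading",th.round(2),"spin",round(-dh/8,2),"after-spin slide",np.array([d@X,d@Y,-d[2]]).round(4)/.025,
     "pos",p.round(4),"w",round(s["gripper_width"],3),"j",s["joints"].round(0))
E
python3 -c "
from h import *
go(.478,.313,.09,34.5)"
```

```text
t 0.25 heading -22.05 spin -7.07 after-spin slide [ 2.    14.288  5.28 ] pos [0.2345 0.5791 0.222 ] w 1.002 j [ 83.  22.   0.  -0. -68. -15.]
```

Emit:
servo_tool(deltas=[{"slide": [0, 0, 0], "spin": -1}, {"slide": [0, 0, 0], "spin": -1}, {"slide": [0, 0, 0], "spin": -1}, {"slide": [0, 0, 0], "spin": -1}, {"slide": [0, 0, 0], "spin": -1}, {"slide": [0, 0, 0], "spin": -1}, {"slide": [0, 0, 0], "spin": -1}], gripper=0)

```text
time_s: 0.95
tcp_pos: [0.2342, 0.5782, 0.2204]
ee_rot: [[0.807, 0.59, -0.002], [0.59, -0.807, -0.004], [-0.004, 0.002, -1.0]]
wrist_force: [0.3, 0.6, -0.5]
gripper_width: 1.0
```

```bash
python3 -c "
from h import *
go(.478,.313,.09,34.5)"
```

```text
t 0.95 heading 36.17 spin 0.21 after-spin slide [ 2.028 14.264  5.216] pos [0.2342 0.5782 0.2204] w 1.0 j [ 83.  22.   0.  -0. -68.  43.]
```

Emit:
servo_tool(deltas=[{"slide": [0.2, 1, 0], "spin": 0.2}, {"slide": [0.2, 1, 0.3], "spin": 0}, {"slide": [0.2, 1, 0.3], "spin": 0}, {"slide": [0.2, 1, 0.3], "spin": 0}, {"slide": [0.2, 1, 0.3], "spin": 0}, {"slide": [0.2, 1, 0.3], "spin": 0}, {"slide": [0.2, 1, 0.3], "spin": 0}, {"slide": [0.2, 1, 0.3], "spin": 0}, {"slide": [0.2, 1, 0.3], "spin": 0}, {"slide": [0.2, 1, 0.3], "spin": 0}])

```text
time_s: 1.95
tcp_pos: [0.4223, 0.3978, 0.1506]
ee_rot: [[0.819, 0.574, -0.001], [0.574, -0.819, -0.002], [-0.002, 0.001, -1.0]]
wrist_force: [0.2, 0.1, -0.7]
gripper_width: 0.999
```

```bash
python3 -c "
from h import *
go(.478,.313,.09,34.5)"
```

```text
t 1.95 heading 35.05 spin 0.07 after-spin slide [-0.084  4.06   2.424] pos [0.4223 0.3978 0.1506] w 0.999 j [ 59.  21. -12.  -0. -57.  66.]
```

Emit:
servo_tool(deltas=[{"slide": [0, 1, 0.4], "spin": 0.07}, {"slide": [0, 1, 0.4], "spin": 0}, {"slide": [0, 1, 0.4], "spin": 0}, {"slide": [0, 0.8, 0.4], "spin": 0}, {"slide": [0, 0.1, 0.4], "spin": 0}, {"slide": [0, 0, 0], "spin": 0}])

```text
time_s: 2.55
tcp_pos: [0.4808, 0.3113, 0.0972]
ee_rot: [[0.827, 0.562, -0.003], [0.562, -0.827, -0.004], [-0.005, 0.001, -1.0]]
wrist_force: [-0.5, 0.0, 0.5]
gripper_width: 0.998
```

```bash
python3 -c "
from h import *
go(.478,.313,.008,34.5)
cv2.imwrite('pics/w1.png',optics.capture('wrist')['frame'][:,:,::-1])"
```

```text
t 2.55 heading 34.2 spin -0.04 after-spin slide [-0.056 -0.12   3.568] pos [0.4808 0.3113 0.0972] w 0.998 j [ 49.  24. -16.  -0. -50.  75.]
```

View pics/w1.png

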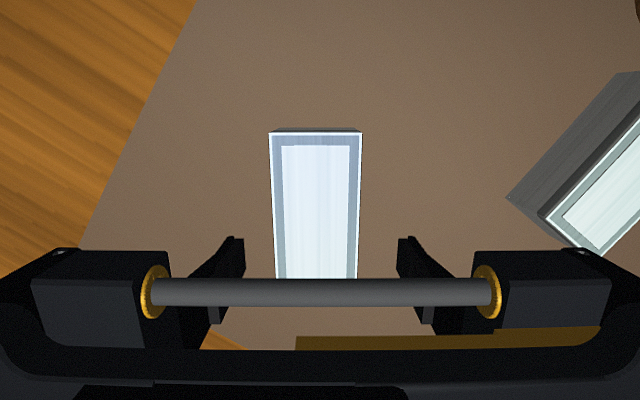

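The wrist view shows the lid between the fingers (columns 270–362, fingers at 245 and 398), so it's centred and aligned. I'll descend now.

Emit:
servo_tool(deltas=[{"slide": [-0.05, -0.1, 0.8]}, {"slide": [0, 0, 0.8]}, {"slide": [0, 0, 0.8]}, {"slide": [0, 0, 0.6]}, {"slide": [0, 0, 0.3]}, {"slide": [0, 0, 0.1]}])

```text
invalid input
```

```bash
python3 -c "
from h import *
go(.478,.313,.008,34.5)"
```

```text
t 2.6 heading 34.24 spin -0.03 after-spin slide [-0.08  -0.104  3.6  ] pos [0.4811 0.312  0.098 ] w 1.0 j [ 49.  24. -16.   0. -50.  75.]
```

Emit:
servo_tool(deltas=[{"slide": [-0.05, -0.1, 0.8], "spin": 0}, {"slide": [0, 0, 0.8], "spin": 0}, {"slide": [0, 0, 0.8], "spin": 0}, {"slide": [0, 0, 0.6], "spin": 0}, {"slide": [0, 0, 0.2], "spin": 0}, {"slide": [0, 0, 0], "spin": 0}])

```text
time_s: 3.2
tcp_pos: [0.4795, 0.3217, 0.0205]
ee_rot: [[0.822, 0.57, 0.007], [0.57, -0.822, 0.005], [0.008, -0.001, -1.0]]
wrist_force: [0.5, -0.8, -0.7]
gripper_width: 0.999
```

```bash
python3 -c "
from h import *
go(.478,.313,.008,34.5)"
```

```text
t 3.2 heading 34.74 spin 0.03 after-spin slide [-0.248  0.252  0.5  ] pos [0.4795 0.3217 0.0205] w 0.999 j [ 50.  30. -20.   0. -39.  75.]
```

Emit:
servo_tool(deltas=[{"slide": [-0.2, 0.25, 0.1], "spin": 0}, {"slide": [0, 0, 0.2], "spin": 0}, {"slide": [0, 0, 0.1], "spin": 0}, {"slide": [0, 0, 0], "spin": 0}])

```text
time_s: 3.6
tcp_pos: [0.48, 0.3151, 0.0126]
ee_rot: [[0.821, 0.571, 0.011], [0.571, -0.821, 0.009], [0.014, -0.002, -1.0]]
wrist_force: [0.7, -0.2, 0.3]
gripper_width: 0.999
```

```bash
python3 -c "
from h import *
go(.478,.313,.008,34.5)"
```

```text
t 3.6 heading 34.83 spin 0.04 after-spin slide [-0.116  0.024  0.184] pos [0.48   0.3151 0.0126] w 0.999 j [ 50.  30. -21.   0. -38.  75.]
```

Emit:
servo_tool(deltas=[{"slide": [-0.1, 0, 0.1], "spin": 0}, {"slide": [0, 0, 0], "spin": 0}, {"slide": [0, 0, 0], "spin": 0}, {"slide": [0, 0, 0], "spin": 0}, {"slide": [0, 0, 0], "spin": 0}, {"slide": [0, 0, 0], "spin": 0}], gripper=255)

```text
time_s: 4.2
tcp_pos: [0.4783, 0.3138, 0.0106]
ee_rot: [[0.821, 0.571, 0.012], [0.571, -0.821, 0.01], [0.015, -0.002, -1.0]]
wrist_force: [0.7, -0.1, -1.0]
gripper_width: 0.687
```

```bash
python3 -c "
from h import *
go(.478,.313,.008,34.5);s=sense();print(s['wrist_force'],s['moment'],s['ee_rot'])"
```

```text
t 4.2 heading 34.81 spin 0.04 after-spin slide [-0.028  0.02   0.104] pos [0.4783 0.3138 0.0106] w 0.687 j [ 50.  30. -22.   0. -37.  75.]
[ 0.7276065  -0.12486133 -1.02527721] [-0.20198988 -0.0811689   0.00560813] [[ 0.82090615  0.57094563  0.01158357]
 [ 0.57085755 -0.82098602  0.01017864]
 [ 0.0153214  -0.00174314 -0.9998811 ]]
```

Emit:
servo_tool(deltas=[{"slide": [0, 0, -0.3], "spin": 0}, {"slide": [0, 0, -0.6], "spin": 0}, {"slide": [0, 0, -0.8], "spin": 0}, {"slide": [0, 0, -0.8], "spin": 0}, {"slide": [0, 0, -0.8], "spin": 0}, {"slide": [0, 0, -0.6], "spin": 0}, {"slide": [0, 0, -0.3], "spin": 0}, {"slide": [0, 0, 0], "spin": 0}])

```text
time_s: 5.0
tcp_pos: [0.4713, 0.308, 0.114]
ee_rot: [[0.823, 0.567, -0.004], [0.567, -0.823, -0.001], [-0.004, -0.002, -1.0]]
wrist_force: [1.0, 0.1, -3.6]
gripper_width: 0.686
```

```bash
cat >> h.py <<'E'
def mom():
    s=sense(); R=s["ee_rot"]; m=R.T@s["moment"]; f=R.T@s["wrist_force"]
    print("t",round(s["time_s"],2),"moment tool xyz",m.round(3),"force tool",f.round(2),"pos",s["tcp_pos"].round(3),"tilt z",R[:2,2].round(4),"x_z",R[2,0].round(4),"w",round(s["gripper_width"],3))
E
python3 -c "
from h import *
mom()"
```

```text
t 5.0 moment tool xyz [-0.102  0.02   0.015] force tool [0.94 0.5  3.56] pos [0.471 0.308 0.114] tilt z [-0.0038 -0.0006] x_z -0.0035 w 0.686
```

Emit:
servo_tool(deltas=[{"slide": [1, 0, 0], "spin": 0}, {"slide": [1, 0, 0], "spin": 0}, {"slide": [1, 0, 0], "spin": 0}, {"slide": [0, 0, 0], "spin": 0}, {"slide": [0, 0, 0], "spin": 0}])

```text
time_s: 5.5
tcp_pos: [0.5304, 0.3484, 0.1063]
ee_rot: [[0.824, 0.566, -0.016], [0.566, -0.825, -0.009], [-0.018, -0.002, -1.0]]
wrist_force: [-0.7, -0.8, -3.9]
gripper_width: 0.684
```

```bash
python3 -c "
from h import *
mom()"
```

```text
t 5.5 moment tool xyz [-0.136 -0.002 -0.055] force tool [-0.99  0.29  3.93] pos [0.53  0.348 0.106] tilt z [-0.0157 -0.0085] x_z -0.0178 w 0.684
```

Emit:
servo_tool(deltas=[{"slide": [-1, 0, 0], "spin": 0}, {"slide": [-1, 0, 0], "spin": 0}, {"slide": [-1, 0, 0], "spin": 0}, {"slide": [-1, 0, 0], "spin": 0}, {"slide": [0, 0, 0], "spin": 0}])

```text
time_s: 6.0
tcp_pos: [0.4399, 0.2851, 0.1023]
ee_rot: [[0.825, 0.564, -0.026], [0.564, -0.826, -0.017], [-0.031, -0.001, -1.0]]
wrist_force: [-0.5, -0.5, -4.4]
gripper_width: 0.686
```

```bash
python3 -c "
from h import *
mom()"
```

```text
t 6.0 moment tool xyz [-0.096  0.081 -0.016] force tool [-0.55  0.08  4.4 ] pos [0.44  0.285 0.102] tilt z [-0.026  -0.0171] x_z -0.0311 w 0.686
```

Emit:
servo_tool(deltas=[{"slide": [0, 0, 0], "spin": 0}, {"slide": [0, 0, 0], "spin": 0}])

```text
time_s: 6.2
tcp_pos: [0.439, 0.2844, 0.1023]
ee_rot: [[0.825, 0.564, -0.026], [0.564, -0.825, -0.017], [-0.031, -0.001, -1.0]]
wrist_force: [0.5, 0.2, -4.4]
gripper_width: 0.686
```

```bash
python3 -c "
from h import *
mom()"
```

```text
t 6.2 moment tool xyz [-0.066  0.093 -0.035] force tool [0.68 0.09 4.42] pos [0.439 0.284 0.102] tilt z [-0.0262 -0.0172] x_z -0.0313 w 0.686
```

Emit:
servo_tool(deltas=[{"slide": [1, 0, 0], "spin": 0}, {"slide": [1, 0, 0], "spin": 0}, {"slide": [1, 0, 0], "spin": 0}, {"slide": [1, 0, 0], "spin": 0}, {"slide": [0, 0, 0], "spin": 0}])

```text
time_s: 6.7
tcp_pos: [0.526, 0.3439, 0.0975]
ee_rot: [[0.825, 0.564, -0.025], [0.564, -0.825, -0.017], [-0.031, -0.0, -1.0]]
wrist_force: [-0.4, -0.5, -4.5]
gripper_width: 0.689
```

```bash
python3 -c "
from h import *
mom()"
```

```text
t 6.7 moment tool xyz [-0.063  0.061 -0.008] force tool [-0.52  0.19  4.47] pos [0.526 0.344 0.098] tilt z [-0.0255 -0.0169] x_z -0.0306 w 0.689
```

Emit:
servo_tool(deltas=[{"slide": [0, 0, 0], "spin": 0}, {"slide": [0, 0, 0], "spin": 0}])

```text
time_s: 6.9
tcp_pos: [0.5261, 0.3437, 0.0958]
ee_rot: [[0.826, 0.564, -0.028], [0.563, -0.826, -0.018], [-0.033, -0.0, -0.999]]
wrist_force: [-0.3, -0.7, -3.9]
gripper_width: 0.687
```

```bash
python3 -c "
from h import *
mom()"
```

```text
t 6.9 moment tool xyz [-0.085  0.079  0.085] force tool [-0.54  0.38  3.91] pos [0.526 0.344 0.096] tilt z [-0.0276 -0.0184] x_z -0.0332 w 0.687
```

```bash
cat >> h.py <<'E'
def series(n=8):
    L=[]
    for i in range(n):
        optics.capture("wrist"); s=sense(); R=s["ee_rot"]; L.append(np.r_[R.T@s["moment"],R.T@s["wrist_force"]])
    L=np.array(L); s=sense(); print("t",round(s["time_s"],2),"My",L[:,1].round(3),"mean",L.mean(0).round(3),"tilt x_z,y_z",R[2,:2].round(4),"pos",s["tcp_pos"].round(3))
E
python3 -c "
from h import *
series()"
```

```text
t 7.3 My [0.106 0.086 0.068 0.121 0.09  0.142 0.102 0.079] mean [-0.078  0.099 -0.014  0.073 -0.05   4.494] tilt x_z,y_z [-0.0319 -0.0005] pos [0.526 0.344 0.097]
```

Emit:
servo_tool(deltas=[{"slide": [-1, 0, 0], "spin": 0}, {"slide": [-1, 0, 0], "spin": 0}, {"slide": [-1, 0, 0], "spin": 0}, {"slide": [-1, 0, 0], "spin": 0}])

```text
time_s: 7.7
tcp_pos: [0.4438, 0.2879, 0.1]
ee_rot: [[0.825, 0.564, -0.022], [0.564, -0.826, -0.014], [-0.027, -0.001, -1.0]]
wrist_force: [0.7, 0.8, -4.8]
gripper_width: 0.691
```

```bash
python3 -c "
from h import *
series(14)"
```

```text
t 8.4 My [-1.316  0.059  0.238  0.155  0.171  0.106  0.114  0.123  0.097  0.061
  0.079  0.031  0.101  0.079] mean [-0.079  0.007 -0.005  0.048 -0.03   4.679] tilt x_z,y_z [-0.0274 -0.0006] pos [0.445 0.289 0.1  ]
```

Emit:
servo_tool(deltas=[{"slide": [1, 0, 0], "spin": 0}, {"slide": [1, 0, 0], "spin": 0}, {"slide": [1, 0, 0], "spin": 0}, {"slide": [1, 0, 0], "spin": 0}])

```text
time_s: 8.8
tcp_pos: [0.5268, 0.3441, 0.0961]
ee_rot: [[0.825, 0.564, -0.027], [0.564, -0.826, -0.018], [-0.032, -0.0, -0.999]]
wrist_force: [-0.1, 0.4, -5.4]
gripper_width: 0.687
```

```bash
python3 -c "
from h import *
series(20)"
```

```text
t 9.8 My [ 1.503  0.033  0.007 -0.002  0.046  0.039  0.115  0.123  0.089  0.192
  0.084  0.096  0.145  0.087  0.091  0.051  0.096  0.09   0.048  0.109] mean [-9.700e-02  1.520e-01  2.000e-03  4.720e-01  9.200e-02  4.489e+00] tilt x_z,y_z [-0.0319 -0.0005] pos [0.526 0.344 0.096]
```

Emit:
servo_tool(deltas=[{"slide": [0, 0, 0.8], "spin": 0}, {"slide": [0, 0, 0.8], "spin": 0}, {"slide": [0, 0, 0.8], "spin": 0}, {"slide": [0, 0, 0.5], "spin": 0}, {"slide": [0, 0, 0.1], "spin": 0}])

```text
time_s: 10.3
tcp_pos: [0.5259, 0.3438, 0.021]
ee_rot: [[0.825, 0.565, -0.022], [0.564, -0.825, -0.014], [-0.026, -0.001, -1.0]]
wrist_force: [0.1, 0.2, -4.5]
gripper_width: 0.683
```

```bash
python3 -c "
from h import *
mom()"
```

```text
t 10.3 moment tool xyz [-0.091  0.032 -0.027] force tool [ 0.27 -0.12  4.52] pos [0.526 0.344 0.021] tilt z [-0.0223 -0.0142] x_z -0.0264 w 0.683
```

Emit:
servo_tool(deltas=[{"slide": [0, 0, 0.15], "spin": 0}, {"slide": [0, 0, 0.15], "spin": 0}])

```text
time_s: 10.5
tcp_pos: [0.5266, 0.3444, 0.0141]
ee_rot: [[0.825, 0.565, -0.021], [0.565, -0.825, -0.013], [-0.024, -0.001, -1.0]]
wrist_force: [-0.1, -0.5, -4.8]
gripper_width: 0.691
```

```bash
python3 -c "
from h import *
mom()"
```

```text
t 10.5 moment tool xyz [-0.121  0.05  -0.016] force tool [-0.2   0.35  4.8 ] pos [0.527 0.344 0.014] tilt z [-0.0206 -0.0132] x_z -0.0244 w 0.691
```

Emit:
servo_tool(deltas=[{"slide": [0, 0, 0.12], "spin": 0}])

```text
time_s: 10.6
tcp_pos: [0.5266, 0.3443, 0.0125]
ee_rot: [[0.824, 0.565, -0.02], [0.565, -0.825, -0.014], [-0.024, -0.0, -1.0]]
wrist_force: [-7.8, -3.5, 11.8]
gripper_width: 0.683
```

Emit:
servo_tool(deltas=[{"slide": [0, 0, 0], "spin": 0}, {"slide": [0, 0, 0], "spin": 0}, {"slide": [0, 0, 0], "spin": 0}, {"slide": [0, 0, 0], "spin": 0}], gripper=0)

```text
time_s: 11.0
tcp_pos: [0.5303, 0.3475, 0.0178]
ee_rot: [[0.823, 0.567, -0.011], [0.567, -0.824, -0.006], [-0.012, -0.001, -1.0]]
wrist_force: [-0.3, 0.7, -0.4]
gripper_width: 0.952
```

Emit:
servo_tool(deltas=[{"slide": [0, 0, -0.5], "spin": 0}, {"slide": [0, 0, -0.8], "spin": 0}, {"slide": [0, 0, -1], "spin": 0}, {"slide": [0, 0, -1], "spin": 0}])

```text
time_s: 11.4
tcp_pos: [0.5302, 0.3467, 0.1019]
ee_rot: [[0.823, 0.567, -0.015], [0.567, -0.824, -0.011], [-0.018, 0.0, -1.0]]
wrist_force: [1.0, 0.0, 0.2]
gripper_width: 1.0
```

```bash
python3 -c "
from h import *
mom(); go(.639,.149,.09,-2); go(.482,-.325,.09,26.4)"
```

```text
t 11.4 moment tool xyz [-0.029  0.014  0.033] force tool [ 0.83  0.56 -0.2 ] pos [0.53  0.347 0.102] tilt z [-0.0149 -0.0109] x_z -0.0184 w 1.0
t 11.4 heading 34.55 spin 4.57 after-spin slide [4.624 7.752 0.476] pos [0.5302 0.3467 0.1019] w 1.0 j [ 48.  29.  -6.  -0. -56.  77.]
t 11.4 heading 34.55 spin 1.02 after-spin slide [-13.676  23.208   0.476] pos [0.5302 0.3467 0.1019] w 1.0 j [ 48.  29.  -6.  -0. -56.  77.]
```

Emit:
servo_tool(deltas=[{"slide": [0, 0, 0], "spin": 1}, {"slide": [0, 0, 0], "spin": 1}, {"slide": [0, 0, 0], "spin": 1}, {"slide": [0, 0, 0], "spin": 1}, {"slide": [0.3, 0.8, 0], "spin": 0.5}, {"slide": [0.6, 1, 0], "spin": 0}, {"slide": [0.6, 1, 0], "spin": 0}, {"slide": [0.6, 1, 0], "spin": 0}, {"slide": [0.6, 1, 0], "spin": 0}, {"slide": [0.6, 1, 0], "spin": 0}])

```text
time_s: 12.4
tcp_pos: [0.6143, 0.2017, 0.121]
ee_rot: [[0.999, -0.042, 0.008], [-0.042, -0.999, 0.006], [0.007, -0.006, -1.0]]
wrist_force: [-0.8, 0.3, 0.3]
gripper_width: 1.0
```

```bash
python3 -c "
from h import *
mom(); go(.639,.149,.09,-2)"
```

```text
t 12.4 moment tool xyz [0.018 0.089 0.023] force tool [-0.84 -0.22 -0.3 ] pos [0.614 0.202 0.121] tilt z [0.0076 0.006 ] x_z 0.0073 w 1.0
t 12.4 heading -2.39 spin -0.05 after-spin slide [1.06  2.076 1.24 ] pos [0.6143 0.2017 0.121 ] w 1.0 j [ 32.  29.  -4.  -0. -57.  55.]
```

Emit:
servo_tool(deltas=[{"slide": [0.5, 1, 0.3], "spin": -0.05}, {"slide": [0.4, 0.8, 0.3], "spin": 0}, {"slide": [0, 0, 0.3], "spin": 0}, {"slide": [0, 0, 0], "spin": 0}])

```text
time_s: 12.8
tcp_pos: [0.6389, 0.151, 0.1025]
ee_rot: [[0.999, -0.039, 0.014], [-0.039, -0.999, 0.008], [0.014, -0.009, -1.0]]
wrist_force: [-0.3, -0.4, -0.5]
gripper_width: 0.998
```

```bash
python3 -c "
from h import *
mom(); go(.639,.149,.008,-2)
cv2.imwrite('pics/w2.png',optics.capture('wrist')['frame'][:,:,::-1])"
```

```text
t 12.8 moment tool xyz [-0.021 -0.049  0.026] force tool [-0.29  0.4   0.52] pos [0.639 0.151 0.103] tilt z [0.0139 0.008 ] x_z 0.0135 w 0.998
t 12.8 heading -2.25 spin -0.03 after-spin slide [0.004 0.08  3.78 ] pos [0.6389 0.151  0.1025] w 0.998 j [ 27.  30.  -4.  -0. -55.  60.]
```

View pics/w2.png

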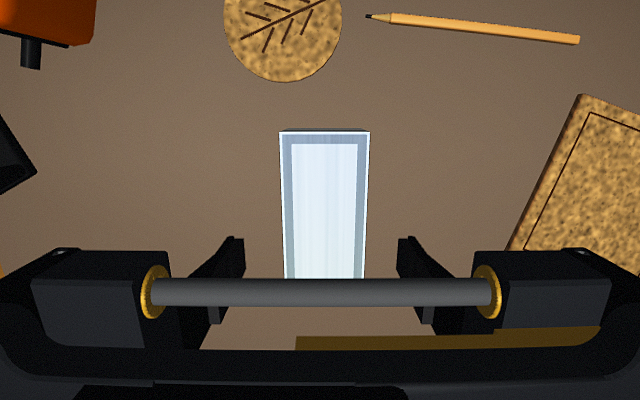

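The wrist view shows tin 2 centred between the fingers (columns 280–370). I'll descend and grip.

Emit:
servo_tool(deltas=[{"slide": [0, 0.1, 0.8], "spin": 0}, {"slide": [0, 0, 0.8], "spin": 0}, {"slide": [0, 0, 0.8], "spin": 0}, {"slide": [0, 0, 0.6], "spin": 0}, {"slide": [0, 0, 0.3], "spin": 0}, {"slide": [0, 0, 0.1], "spin": 0}, {"slide": [0, 0, 0], "spin": 0}])

```text
time_s: 13.55
tcp_pos: [0.643, 0.1581, 0.0229]
ee_rot: [[0.999, -0.028, 0.026], [-0.028, -1.0, 0.012], [0.026, -0.013, -1.0]]
wrist_force: [0.1, -0.1, 0.7]
gripper_width: 1.002
```

```bash
python3 -c "
from h import *
mom(); go(.639,.149,.009,-2)"
```

```text
t 13.55 moment tool xyz [-0.046 -0.032  0.025] force tool [ 0.1   0.07 -0.74] pos [0.643 0.158 0.023] tilt z [0.0264 0.0125] x_z 0.0261 w 1.002
t 13.55 heading -1.6 spin 0.05 after-spin slide [-0.148  0.372  0.556] pos [0.643  0.1581 0.0229] w 1.002 j [ 28.  36.  -8.   0. -45.  61.]
```

Emit:
servo_tool(deltas=[{"slide": [-0.15, 0.35, 0.2], "spin": 0.05}, {"slide": [0, 0, 0.25], "spin": 0}, {"slide": [0, 0, 0], "spin": 0}])

```text
time_s: 13.85
tcp_pos: [0.64, 0.1498, 0.0129]
ee_rot: [[0.999, -0.034, 0.03], [-0.035, -0.999, 0.014], [0.03, -0.015, -0.999]]
wrist_force: [0.1, -0.1, -0.2]
gripper_width: 0.999
```

```bash
python3 -c "
from h import *
mom(); go(.639,.149,.009,-2)"
```

```text
t 13.85 moment tool xyz [-0.036 -0.081 -0.013] force tool [0.05 0.12 0.24] pos [0.64  0.15  0.013] tilt z [0.03  0.014] x_z 0.0295 w 0.999
t 13.85 heading -2.0 spin 0.0 after-spin slide [-0.04   0.036  0.156] pos [0.64   0.1498 0.0129] w 0.999 j [ 27.  36.  -9.   0. -43.  61.]
```

Empty, tilt x_z = +0.03 gives My ≈ −0.08, so I have the tilt dependence. Now grip and lift.

Emit:
servo_tool(deltas=[{"slide": [0, 0, 0.1], "spin": 0}, {"slide": [0, 0, 0], "spin": 0}, {"slide": [0, 0, 0], "spin": 0}, {"slide": [0, 0, 0], "spin": 0}, {"slide": [0, 0, 0], "spin": 0}, {"slide": [0, 0, 0], "spin": 0}], gripper=255)

```text
time_s: 14.45
tcp_pos: [0.6407, 0.1495, 0.011]
ee_rot: [[0.999, -0.035, 0.031], [-0.035, -0.999, 0.014], [0.031, -0.015, -0.999]]
wrist_force: [-0.2, 0.1, -0.1]
gripper_width: 0.686
```

Emit:
servo_tool(deltas=[{"slide": [0, 0, -0.3], "spin": 0}, {"slide": [0, 0, -0.6], "spin": 0}, {"slide": [0, 0, -0.8], "spin": 0}, {"slide": [0, 0, -0.8], "spin": 0}, {"slide": [0, 0, -0.8], "spin": 0}, {"slide": [0, 0, -0.6], "spin": 0}, {"slide": [0, 0, -0.3], "spin": 0}])

```text
time_s: 15.15
tcp_pos: [0.6329, 0.1469, 0.1188]
ee_rot: [[0.999, -0.037, 0.02], [-0.037, -0.999, 0.012], [0.02, -0.013, -1.0]]
wrist_force: [0.5, -0.1, -3.8]
gripper_width: 0.69
```

```bash
python3 -c "
from h import *
series(10)"
```

```text
t 15.65 My [ 0.081 -0.039 -0.07  -0.077 -0.076 -0.03  -0.04   0.015 -0.068 -0.048] mean [-0.064 -0.035  0.01  -0.312 -0.345  3.968] tilt x_z,y_z [ 0.0157 -0.0105] pos [0.632 0.146 0.116]
```

Emit:
servo_tool(deltas=[{"slide": [-1, 0, 0], "spin": 0}, {"slide": [-1, 0, 0], "spin": 0}, {"slide": [-1, 0, 0], "spin": 0}, {"slide": [-1, 0, 0], "spin": 0}])

```text
time_s: 16.05
tcp_pos: [0.5326, 0.1502, 0.1118]
ee_rot: [[0.999, -0.039, 0.017], [-0.04, -0.999, 0.009], [0.017, -0.01, -1.0]]
wrist_force: [0.4, 1.2, -4.0]
gripper_width: 0.689
```

```bash
python3 -c "
from h import *
series(16)"
```

```text
t 16.85 My [-1.169 -0.043  0.041 -0.027  0.008 -0.003  0.028 -0.008 -0.062 -0.042
 -0.044 -0.05  -0.12  -0.033 -0.061 -0.011] mean [-7.300e-02 -9.900e-02  1.000e-03 -3.330e-01  5.800e-02  4.184e+00] tilt x_z,y_z [ 0.0172 -0.0101] pos [0.534 0.15  0.112]
```

Emit:
servo_tool(deltas=[{"slide": [1, 0, 0], "spin": 0}, {"slide": [1, 0, 0], "spin": 0}, {"slide": [1, 0, 0], "spin": 0}, {"slide": [1, 0, 0], "spin": 0}])

```text
time_s: 17.25
tcp_pos: [0.6329, 0.1461, 0.1136]
ee_rot: [[0.999, -0.037, 0.014], [-0.037, -0.999, 0.009], [0.014, -0.009, -1.0]]
wrist_force: [-0.3, 0.6, -3.3]
gripper_width: 0.689
```

```bash
python3 -c "
from h import *
series(16)"
```

```text
t 18.05 My [ 1.24  -0.128 -0.142 -0.175 -0.033 -0.037 -0.057 -0.053 -0.    -0.042
 -0.003  0.011 -0.036 -0.025 -0.003 -0.049] mean [-0.046  0.029 -0.009  0.382 -0.25   3.885] tilt x_z,y_z [ 0.014  -0.0093] pos [0.632 0.146 0.114]
```

Tin 2 behaves like tin 1, with no lasting shift of balance. I'll set it back down and test tin 3.

Emit:
servo_tool(deltas=[{"slide": [0, 0, 0.8], "spin": 0}, {"slide": [0, 0, 0.9], "spin": 0}, {"slide": [0, 0, 0.9], "spin": 0}, {"slide": [0, 0, 0.8], "spin": 0}, {"slide": [0, 0, 0.4], "spin": 0}, {"slide": [0, 0, 0.1], "spin": 0}])

```text
time_s: 18.65
tcp_pos: [0.6361, 0.148, 0.0159]
ee_rot: [[0.999, -0.036, 0.021], [-0.036, -0.999, 0.011], [0.02, -0.012, -1.0]]
wrist_force: [-0.5, 0.4, -4.9]
gripper_width: 0.687
```

```bash
python3 -c "
from h import *
mom()"
```

```text
t 18.65 moment tool xyz [-0.083 -0.142  0.006] force tool [-0.57 -0.33  4.87] pos [0.636 0.148 0.016] tilt z [0.0207 0.0108] x_z 0.0203 w 0.687
```

Emit:
servo_tool(deltas=[{"slide": [0, 0, 0.15], "spin": 0}])

```text
time_s: 18.75
tcp_pos: [0.6368, 0.1483, 0.0126]
ee_rot: [[0.999, -0.036, 0.022], [-0.036, -0.999, 0.011], [0.021, -0.012, -1.0]]
wrist_force: [-0.3, -0.6, -4.0]
gripper_width: 0.689
```

Emit:
servo_tool(deltas=[{"slide": [0, 0, 0.08], "spin": 0}])

```text
time_s: 18.85
tcp_pos: [0.6367, 0.1483, 0.0111]
ee_rot: [[0.999, -0.035, 0.022], [-0.036, -0.999, 0.011], [0.021, -0.012, -1.0]]
wrist_force: [-5.0, 0.2, 3.0]
gripper_width: 0.688
```

Emit:
servo_tool(deltas=[{"slide": [0, 0, 0], "spin": 0}, {"slide": [0, 0, 0], "spin": 0}, {"slide": [0, 0, 0], "spin": 0}, {"slide": [0, 0, 0], "spin": 0}], gripper=0)

```text
time_s: 19.25
tcp_pos: [0.6416, 0.1501, 0.0172]
ee_rot: [[0.999, -0.033, 0.034], [-0.034, -0.999, 0.015], [0.033, -0.016, -0.999]]
wrist_force: [0.1, -0.5, 0.4]
gripper_width: 0.952
```

Emit:
servo_tool(deltas=[{"slide": [0, 0, -0.5], "spin": 0}, {"slide": [0, 0, -0.8], "spin": 0}, {"slide": [0, 0, -1], "spin": 0}, {"slide": [0, 0, -1], "spin": 0}])

```text
time_s: 19.65
tcp_pos: [0.6376, 0.148, 0.1019]
ee_rot: [[0.999, -0.033, 0.03], [-0.034, -0.999, 0.012], [0.029, -0.013, -0.999]]
wrist_force: [0.1, -0.8, 0.5]
gripper_width: 0.994
```

```bash
python3 -c "
from h import *
mom(); go(.482,-.325,.09,26.4)"
```

```text
t 19.65 moment tool xyz [-0.069 -0.052  0.037] force tool [ 0.13  0.75 -0.47] pos [0.638 0.148 0.102] tilt z [0.0297 0.0125] x_z 0.0293 w 0.994
t 19.65 heading -1.94 spin -3.54 after-spin slide [-13.988  14.18    0.476] pos [0.6376 0.148  0.1019] w 0.994 j [ 27.  30.  -6.   0. -53.  61.]
```

Emit:
servo_tool(deltas=[{"slide": [0, 0, 0], "spin": -1}, {"slide": [0, 0, 0], "spin": -1}, {"slide": [0, 0, 0], "spin": -1}, {"slide": [-0.6, 0.6, 0], "spin": -0.4}, {"slide": [-1, 1, 0], "spin": 0}, {"slide": [-1, 1, 0], "spin": 0}, {"slide": [-1, 1, 0], "spin": 0}, {"slide": [-1, 1, 0], "spin": 0}, {"slide": [-1, 1, 0], "spin": 0}, {"slide": [-1, 1, 0], "spin": 0}])

```text
time_s: 20.65
tcp_pos: [0.5699, -0.0741, 0.1143]
ee_rot: [[0.888, 0.455, 0.062], [0.455, -0.89, 0.021], [0.065, 0.009, -0.998]]
wrist_force: [0.3, -0.2, 0.1]
gripper_width: 0.998
```

```bash
python3 -c "
from h import *
mom(); go(.482,-.325,.09,26.4)"
```

```text
t 20.65 moment tool xyz [-0.094 -0.121  0.016] force tool [ 0.2   0.28 -0.11] pos [ 0.57  -0.074  0.114] tilt z [0.0619 0.0215] x_z 0.0649 w 0.998
t 20.65 heading 27.1 spin 0.09 after-spin slide [-7.612  7.424  0.972] pos [ 0.5699 -0.0741  0.1143] w 0.998 j [  8.  21. -17.  -1. -48. 109.]
```

Emit:
servo_tool(deltas=[{"slide": [-1, 1, 0], "spin": 0.09}, {"slide": [-1, 1, 0], "spin": 0}, {"slide": [-1, 1, 0], "spin": 0}, {"slide": [-1, 1, 0], "spin": 0}, {"slide": [-1, 1, 0], "spin": 0}, {"slide": [-1, 1, 0], "spin": 0}, {"slide": [-1, 0.9, 0], "spin": 0}, {"slide": [0, 0, 0], "spin": 0}])

```text
time_s: 21.45
tcp_pos: [0.4886, -0.3202, 0.1156]
ee_rot: [[0.894, 0.442, 0.079], [0.442, -0.897, 0.016], [0.078, 0.02, -0.997]]
wrist_force: [-0.4, 0.1, 0.8]
gripper_width: 1.001
```

```bash
python3 -c "
from h import *
mom(); go(.482,-.325,.09,26.4)
cv2.imwrite('pics/w3.png',optics.capture('wrist')['frame'][:,:,::-1])"
```

```text
t 21.45 moment tool xyz [ 0.042 -0.138 -0.015] force tool [-0.29 -0.27 -0.78] pos [ 0.489 -0.32   0.116] tilt z [0.0785 0.0161] x_z 0.0776 w 1.001
t 21.45 heading 26.31 spin -0.01 after-spin slide [-0.32   0.052  1.024] pos [ 0.4886 -0.3202  0.1156] w 1.001 j [-19.  22. -15.  -3. -49. 137.]
```

View pics/w3.png

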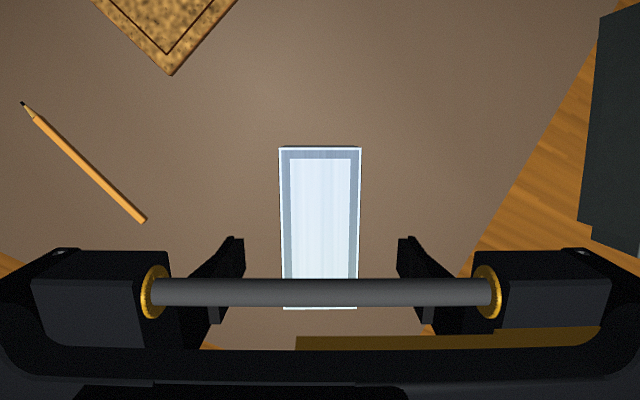

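The wrist view shows tin 3 centred between the fingers (columns 279–362). The tool has drifted to about 4.5° of tilt, so I'll compensate for that on the way down.

Emit:
servo_tool(deltas=[{"slide": [-0.2, 0, 0.7], "spin": 0}, {"slide": [-0.1, 0, 0.8], "spin": 0}, {"slide": [-0.1, 0, 0.8], "spin": 0}, {"slide": [-0.1, 0, 0.8], "spin": 0}, {"slide": [-0.05, 0, 0.4], "spin": 0}, {"slide": [0, 0, 0], "spin": 0}])

```text
time_s: 22.1
tcp_pos: [0.4895, -0.3216, 0.0316]
ee_rot: [[0.89, 0.447, 0.09], [0.448, -0.894, 0.012], [0.086, 0.03, -0.996]]
wrist_force: [-0.7, 0.3, 0.1]
gripper_width: 1.0
```

```bash
python3 -c "
from h import *
mom(); go(.482,-.325,.009,26.4)"
```

```text
t 22.1 moment tool xyz [ 0.008 -0.219 -0.041] force tool [-0.41 -0.6  -0.18] pos [ 0.49  -0.322  0.032] tilt z [0.0903 0.0121] x_z 0.0862 w 1.0
t 22.1 heading 26.73 spin 0.04 after-spin slide [-0.328 -0.012  0.904] pos [ 0.4895 -0.3216  0.0316] w 1.0 j [-19.  28. -20.  -4. -37. 138.]
```

Emit:
servo_tool(deltas=[{"slide": [-0.3, 0, 0.3], "spin": 0.04}, {"slide": [-0.15, 0, 0.4], "spin": 0}, {"slide": [-0.05, 0, 0.1], "spin": 0}])

```text
time_s: 22.4
tcp_pos: [0.4819, -0.3271, 0.0121]
ee_rot: [[0.891, 0.444, 0.095], [0.445, -0.895, 0.01], [0.09, 0.033, -0.995]]
wrist_force: [-0.1, 0.4, -0.2]
gripper_width: 0.997
```

```bash
python3 -c "
from h import *
mom(); go(.482,-.325,.009,26.4)"
```

```text
t 22.4 moment tool xyz [-0.013 -0.158 -0.06 ] force tool [ 0.12 -0.41  0.18] pos [ 0.482 -0.327  0.012] tilt z [0.0951 0.0102] x_z 0.0897 w 0.997
t 22.4 heading 26.54 spin 0.02 after-spin slide [ 0.04  -0.072  0.124] pos [ 0.4819 -0.3271  0.0121] w 0.997 j [-20.  30. -21.  -4. -34. 139.]
```

Emit:
servo_tool(deltas=[{"slide": [0, -0.05, 0.1], "spin": 0}, {"slide": [0, 0, 0], "spin": 0}, {"slide": [0, 0, 0], "spin": 0}, {"slide": [0, 0, 0], "spin": 0}, {"slide": [0, 0, 0], "spin": 0}, {"slide": [0, 0, 0], "spin": 0}], gripper=255)

```text
time_s: 23.0
tcp_pos: [0.4814, -0.326, 0.0098]
ee_rot: [[0.891, 0.443, 0.095], [0.445, -0.896, 0.01], [0.09, 0.033, -0.995]]
wrist_force: [0.4, -0.8, -1.8]
gripper_width: 0.699
```

Emit:
servo_tool(deltas=[{"slide": [0, 0, -0.3], "spin": 0}, {"slide": [0, 0, -0.6], "spin": 0}, {"slide": [0, 0, -0.8], "spin": 0}, {"slide": [0, 0, -0.8], "spin": 0}, {"slide": [0, 0, -0.8], "spin": 0}, {"slide": [0, 0, -0.6], "spin": 0}, {"slide": [0, 0, -0.3], "spin": 0}])

```text
time_s: 23.7
tcp_pos: [0.4659, -0.325, 0.1142]
ee_rot: [[0.894, 0.441, 0.083], [0.442, -0.897, 0.017], [0.081, 0.022, -0.996]]
wrist_force: [-0.2, -0.4, -2.8]
gripper_width: 0.698
```

```bash
python3 -c "
from h import *
series(12)"
```

```text
t 24.3 My [-0.274 -0.286 -0.266 -0.267 -0.259 -0.289 -0.281 -0.27  -0.26  -0.305
 -0.245 -0.252] mean [-0.006 -0.271 -0.012 -0.212 -0.064  3.694] tilt x_z,y_z [0.08 0.02] pos [ 0.466 -0.325  0.112]
```

Emit:
servo_tool(deltas=[{"slide": [1, 0, 0], "spin": 0}, {"slide": [1, 0, 0], "spin": 0}, {"slide": [1, 0, 0], "spin": 0}, {"slide": [1, 0, 0], "spin": 0}])

```text
time_s: 24.7
tcp_pos: [0.5545, -0.2807, 0.1194]
ee_rot: [[0.896, 0.437, 0.077], [0.437, -0.899, 0.019], [0.077, 0.017, -0.997]]
wrist_force: [-0.4, -0.5, -3.9]
gripper_width: 0.699
```

```bash
python3 -c "
from h import *
series(16)"
```

```text
t 25.5 My [ 0.346 -0.168 -0.351 -0.263 -0.281 -0.304 -0.258 -0.271 -0.185 -0.235
 -0.274 -0.283 -0.268 -0.28  -0.263 -0.276] mean [-0.036 -0.226  0.009 -0.292  0.023  3.637] tilt x_z,y_z [0.0776 0.0172] pos [ 0.554 -0.281  0.12 ]
```

Emit:
servo_tool(deltas=[{"slide": [-1, 0, 0], "spin": 0}, {"slide": [-1, 0, 0], "spin": 0}, {"slide": [-1, 0, 0], "spin": 0}, {"slide": [-1, 0, 0], "spin": 0}])

```text
time_s: 25.9
tcp_pos: [0.465, -0.3252, 0.1119]
ee_rot: [[0.894, 0.442, 0.08], [0.442, -0.897, 0.017], [0.08, 0.02, -0.997]]
wrist_force: [0.5, -0.3, -3.9]
gripper_width: 0.702
```

```bash
python3 -c "
from h import *
series(16)"
```

```text
t 26.7 My [-0.847 -0.292 -0.253 -0.275 -0.293 -0.286 -0.3   -0.289 -0.198 -0.314
 -0.278 -0.326 -0.292 -0.289 -0.305 -0.302] mean [ 0.019 -0.321  0.005 -0.456 -0.164  3.885] tilt x_z,y_z [0.0795 0.0197] pos [ 0.466 -0.325  0.112]
```

Emit:
servo_tool(deltas=[{"slide": [1, 0, 0], "spin": 0}, {"slide": [1, 0, 0], "spin": 0}, {"slide": [1, 0, 0], "spin": 0}])

```text
time_s: 27.0
tcp_pos: [0.5315, -0.292, 0.1175]
ee_rot: [[0.896, 0.437, 0.077], [0.437, -0.899, 0.018], [0.078, 0.017, -0.997]]
wrist_force: [-0.4, 0.1, -3.7]
gripper_width: 0.694
```

```bash
python3 -c "
from h import *
mom()"
```

```text
t 27.0 moment tool xyz [-0.036 -0.266  0.084] force tool [-0.62 -0.32  3.63] pos [ 0.531 -0.292  0.118] tilt z [0.0774 0.0184] x_z 0.0777 w 0.694
```

Emit:
servo_tool(deltas=[{"slide": [1, 0, 0], "spin": 0}])

```text
time_s: 27.1
tcp_pos: [0.5546, -0.2807, 0.1195]
ee_rot: [[0.896, 0.437, 0.077], [0.437, -0.899, 0.018], [0.078, 0.017, -0.997]]
wrist_force: [-0.9, -0.5, -4.4]
gripper_width: 0.696
```

```bash
python3 -c "
from h import *
mom()"
```

```text
t 27.1 moment tool xyz [-0.029 -0.231 -0.027] force tool [-1.33  0.01  4.27] pos [ 0.555 -0.281  0.12 ] tilt z [0.0774 0.0184] x_z 0.0777 w 0.696
```

Emit:
servo_tool(deltas=[{"slide": [-1, 0, 0], "spin": 0}, {"slide": [-1, 0, 0], "spin": 0}, {"slide": [-1, 0, 0], "spin": 0}])

```text
time_s: 27.4
tcp_pos: [0.4937, -0.3118, 0.1136]
ee_rot: [[0.892, 0.445, 0.083], [0.445, -0.895, 0.017], [0.082, 0.022, -0.996]]
wrist_force: [0.4, -0.7, -3.9]
gripper_width: 0.699
```

```bash
python3 -c "
from h import *
mom()"
```

```text
t 27.4 moment tool xyz [-0.113 -0.353 -0.014] force tool [-0.27  0.76  3.89] pos [ 0.494 -0.312  0.114] tilt z [0.0831 0.0168] x_z 0.0819 w 0.699
```

Emit:
servo_tool(deltas=[{"slide": [-1, 0, 0], "spin": 0}])

```text
time_s: 27.5
tcp_pos: [0.4707, -0.323, 0.1113]
ee_rot: [[0.891, 0.446, 0.083], [0.446, -0.895, 0.017], [0.082, 0.022, -0.996]]
wrist_force: [0.6, -0.3, -3.6]
gripper_width: 0.696
```

```bash
python3 -c "
from h import *
mom()"
```

```text
t 27.5 moment tool xyz [ 0.002 -0.456 -0.038] force tool [0.12 0.41 3.64] pos [ 0.471 -0.323  0.111] tilt z [0.0826 0.017 ] x_z 0.0815 w 0.696
```

Emit:
servo_tool(deltas=[{"slide": [1, 0, 0], "spin": 0}, {"slide": [1, 0, 0], "spin": 0}, {"slide": [1, 0, 0], "spin": 0}])

```text
time_s: 27.8
tcp_pos: [0.5318, -0.2914, 0.1165]
ee_rot: [[0.896, 0.438, 0.077], [0.437, -0.899, 0.019], [0.077, 0.017, -0.997]]
wrist_force: [-0.1, -0.8, -4.1]
gripper_width: 0.691
```

```bash
python3 -c "
from h import *
mom()"
```

```text
t 27.8 moment tool xyz [-0.133 -0.223 -0.014] force tool [-0.72  0.63  4.1 ] pos [ 0.532 -0.291  0.116] tilt z [0.0767 0.0188] x_z 0.0772 w 0.691
```

Emit:
servo_tool(deltas=[{"slide": [1, 0, 0], "spin": 0}])

```text
time_s: 27.9
tcp_pos: [0.5548, -0.2803, 0.1185]
ee_rot: [[0.896, 0.437, 0.077], [0.437, -0.899, 0.019], [0.077, 0.017, -0.997]]
wrist_force: [-0.2, -0.9, -2.9]
gripper_width: 0.697
```

```bash
python3 -c "
from h import *
mom()"
```

```text
t 27.9 moment tool xyz [-0.06  -0.171 -0.049] force tool [-0.81  0.68  2.86] pos [ 0.555 -0.28   0.119] tilt z [0.0768 0.0187] x_z 0.0773 w 0.697
```

Emit:
servo_tool(deltas=[{"slide": [-1, 0, 0], "spin": 0}, {"slide": [-1, 0, 0], "spin": 0}, {"slide": [-1, 0, 0], "spin": 0}, {"slide": [-1, 0, 0], "spin": 0}])

```text
time_s: 28.3
tcp_pos: [0.4707, -0.3229, 0.1104]
ee_rot: [[0.892, 0.445, 0.082], [0.445, -0.895, 0.017], [0.081, 0.021, -0.996]]
wrist_force: [0.1, -0.9, -3.4]
gripper_width: 0.696
```

```bash
python3 -c "
from h import *
mom()"
```

```text
t 28.3 moment tool xyz [-0.018 -0.375 -0.034] force tool [-0.61  0.77  3.41] pos [ 0.471 -0.323  0.11 ] tilt z [0.0823 0.0171] x_z 0.0813 w 0.696
```

Emit:
servo_tool(deltas=[{"slide": [-1, 0, 0], "spin": 0}])

```text
time_s: 28.4
tcp_pos: [0.4477, -0.3343, 0.1083]
ee_rot: [[0.891, 0.446, 0.082], [0.446, -0.895, 0.017], [0.081, 0.021, -0.996]]
wrist_force: [0.3, -0.0, -3.7]
gripper_width: 0.696
```

```bash
python3 -c "
from h import *
mom()"
```

```text
t 28.4 moment tool xyz [-0.039 -0.376 -0.007] force tool [-0.03  0.11  3.76] pos [ 0.448 -0.334  0.108] tilt z [0.0822 0.0171] x_z 0.0812 w 0.696
```

Emit:
servo_tool(deltas=[{"slide": [-1, 0, 0], "spin": 0}])

```text
time_s: 28.5
tcp_pos: [0.4245, -0.3458, 0.1063]
ee_rot: [[0.891, 0.446, 0.082], [0.446, -0.895, 0.017], [0.081, 0.022, -0.996]]
wrist_force: [0.3, -0.1, -3.7]
gripper_width: 0.695
```

```bash
python3 -c "
from h import *
mom()"
```

```text
t 28.5 moment tool xyz [-0.068 -0.37   0.008] force tool [-0.09  0.11  3.7 ] pos [ 0.424 -0.346  0.106] tilt z [0.0822 0.017 ] x_z 0.0811 w 0.695
```

Emit:
servo_tool(deltas=[{"slide": [-1, 0, 0], "spin": 0}])

```text
time_s: 28.6
tcp_pos: [0.4013, -0.3573, 0.1042]
ee_rot: [[0.891, 0.446, 0.082], [0.447, -0.895, 0.017], [0.081, 0.022, -0.996]]
wrist_force: [-1.0, -0.1, -4.4]
gripper_width: 0.695
```

```bash
python3 -c "
from h import *
mom()"
```

```text
t 28.6 moment tool xyz [-0.051 -0.355  0.03 ] force tool [-1.3  -0.51  4.32] pos [ 0.401 -0.357  0.104] tilt z [0.0821 0.0168] x_z 0.081 w 0.695
```

Emit:
servo_tool(deltas=[{"slide": [1, 0, 0], "spin": 0}, {"slide": [1, 0, 0], "spin": 0}, {"slide": [1, 0, 0], "spin": 0}, {"slide": [1, 0, 0], "spin": 0}])

```text
time_s: 29.0
tcp_pos: [0.4857, -0.3147, 0.1119]
ee_rot: [[0.896, 0.436, 0.078], [0.436, -0.9, 0.018], [0.078, 0.018, -0.997]]
wrist_force: [-0.7, -0.3, -3.5]
gripper_width: 0.694
```

```bash
python3 -c "
from h import *
mom()"
```

```text
t 29.0 moment tool xyz [-0.086 -0.221  0.025] force tool [-1.   -0.08  3.39] pos [ 0.486 -0.315  0.112] tilt z [0.0782 0.0181] x_z 0.0783 w 0.694
```

Emit:
servo_tool(deltas=[{"slide": [1, 0, 0], "spin": 0}])

```text
time_s: 29.1
tcp_pos: [0.5088, -0.3034, 0.114]
ee_rot: [[0.897, 0.436, 0.078], [0.436, -0.9, 0.018], [0.078, 0.018, -0.997]]
wrist_force: [0.1, -0.4, -3.5]
gripper_width: 0.697
```

```bash
python3 -c "
from h import *
mom()"
```

```text
t 29.1 moment tool xyz [-0.068 -0.167  0.006] force tool [-0.35  0.38  3.49] pos [ 0.509 -0.303  0.114] tilt z [0.0784 0.018 ] x_z 0.0784 w 0.697
```

Emit:
servo_tool(deltas=[{"slide": [1, 0, 0], "spin": 0}])

```text
time_s: 29.2
tcp_pos: [0.5322, -0.292, 0.1161]
ee_rot: [[0.897, 0.436, 0.079], [0.436, -0.9, 0.018], [0.079, 0.018, -0.997]]
wrist_force: [0.4, 0.5, -4.2]
gripper_width: 0.695
```

```bash
python3 -c "
from h import *
mom()"
```

```text
t 29.2 moment tool xyz [-0.034 -0.165 -0.   ] force tool [ 0.22 -0.35  4.24] pos [ 0.532 -0.292  0.116] tilt z [0.0789 0.018 ] x_z 0.0788 w 0.695
```

Emit:
servo_tool(deltas=[{"slide": [1, 0, 0], "spin": 0}])

```text
time_s: 29.3
tcp_pos: [0.5556, -0.2806, 0.1182]
ee_rot: [[0.897, 0.436, 0.079], [0.436, -0.9, 0.018], [0.079, 0.018, -0.997]]
wrist_force: [0.1, -0.5, -4.0]
gripper_width: 0.694
```

```bash
python3 -c "
from h import *
mom();series(12)"
```

```text
t 29.3 moment tool xyz [-0.062 -0.148 -0.031] force tool [-0.46  0.36  3.94] pos [ 0.556 -0.281  0.118] tilt z [0.0791 0.018 ] x_z 0.079 w 0.694
t 29.9 My [ 0.322 -0.146 -0.274 -0.248 -0.22  -0.204 -0.218 -0.255 -0.299 -0.317
 -0.271 -0.234] mean [-0.033 -0.197  0.007 -0.135 -0.074  3.731] tilt x_z,y_z [0.0787 0.0182] pos [ 0.554 -0.281  0.118]
```

Tin 3's My swings steadily: −0.37 moving −x and −0.16 moving +x. That 0.2 N·m swing matches a 220 g ball going from end to end. I'll take it to the board.

```bash
python3 -c "
from h import *
go(.6306,-.111,.1,26.4)"
```

```text
t 29.9 heading 25.88 spin -0.06 after-spin slide [ 5.768 -4.748  0.728] pos [ 0.5542 -0.2815  0.1182] w 0.697 j [-13.  25. -10.  -3. -51. 130.]
```

Emit:
servo_tool(deltas=[{"slide": [0.4, -0.3, 0], "spin": 0}, {"slide": [0.8, -0.7, 0], "spin": 0}, {"slide": [0.9, -0.75, 0], "spin": 0}, {"slide": [0.9, -0.75, 0], "spin": 0}, {"slide": [0.9, -0.75, 0], "spin": 0}, {"slide": [0.9, -0.75, 0], "spin": 0}, {"slide": [0.6, -0.5, 0], "spin": 0}, {"slide": [0.3, -0.2, 0], "spin": 0}, {"slide": [0, 0, 0], "spin": 0}])

```text
time_s: 30.8
tcp_pos: [0.6346, -0.104, 0.1282]
ee_rot: [[0.898, 0.433, 0.08], [0.433, -0.901, 0.019], [0.08, 0.018, -0.997]]
wrist_force: [-0.2, 0.1, -3.9]
gripper_width: 0.697
```

```bash
python3 -c "
from h import *
mom();go(.6306,-.111,.1,26.4)"
```

```text
t 30.8 moment tool xyz [-0.065 -0.376  0.009] force tool [-0.41 -0.26  3.84] pos [ 0.635 -0.104  0.128] tilt z [0.0799 0.0186] x_z 0.0801 w 0.697
t 30.8 heading 25.77 spin -0.08 after-spin slide [-0.268  0.18   1.128] pos [ 0.6346 -0.104   0.1282] w 0.697 j [  5.  26.  -7.  -1. -52. 111.]
```

Emit:
servo_tool(deltas=[{"slide": [-0.15, 0.1, 0.5], "spin": 0}, {"slide": [-0.15, 0.05, 0.8], "spin": 0}, {"slide": [-0.1, 0, 0.8], "spin": 0}, {"slide": [-0.1, 0, 0.8], "spin": 0}, {"slide": [-0.05, 0, 0.6], "spin": 0}, {"slide": [-0.05, 0, 0.3], "spin": 0}, {"slide": [0, 0, 0], "spin": 0}])

```text
time_s: 31.5
tcp_pos: [0.6241, -0.1203, 0.0243]
ee_rot: [[0.902, 0.425, 0.073], [0.425, -0.905, 0.017], [0.073, 0.015, -0.997]]
wrist_force: [0.1, 0.4, -3.6]
gripper_width: 0.695
```

```bash
python3 -c "
from h import *
mom();go(.6306,-.111,.018,26.4)
for n in ('top','side'): cv2.imwrite(f'pics/{n}4.png',optics.capture(n)['frame'][:,:,::-1])"
```

```text
t 31.5 moment tool xyz [-0.047 -0.405  0.001] force tool [ 0.04 -0.38  3.62] pos [ 0.624 -0.12   0.024] tilt z [0.0729 0.0174] x_z 0.0734 w 0.695
t 31.5 heading 25.21 spin -0.15 after-spin slide [ 0.4   -0.22   0.252] pos [ 0.6241 -0.1203  0.0243] w 0.695 j [  3.  33. -14.  -1. -40. 113.]
```

View pics/side4.png

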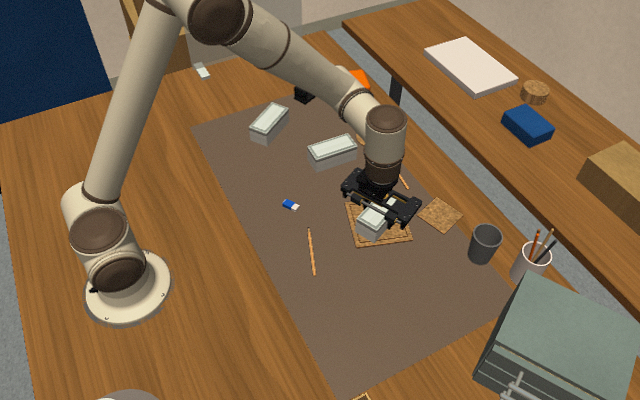

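The side view shows the tin over the board at about (378,220), with tins 1 and 2 standing. I'll trim the position and lower it.

Emit:
servo_tool(deltas=[{"slide": [0.3, -0.2, 0], "spin": 0}, {"slide": [0.1, 0, 0.1], "spin": 0}, {"slide": [0, 0, 0.06], "spin": 0}])

```text
time_s: 31.9
tcp_pos: [0.6357, -0.1106, 0.0257]
ee_rot: [[0.901, 0.426, 0.083], [0.426, -0.905, 0.017], [0.082, 0.02, -0.996]]
wrist_force: [-0.5, 0.1, -3.9]
gripper_width: 0.695
```

```bash
python3 -c "
from h import *
mom();go(.6306,-.111,.018,26.4)"
```

```text
t 31.9 moment tool xyz [-0.001 -0.372 -0.007] force tool [-0.74 -0.37  3.87] pos [ 0.636 -0.111  0.026] tilt z [0.0829 0.0172] x_z 0.0823 w 0.695
t 31.9 heading 25.3 spin -0.14 after-spin slide [-0.192 -0.076  0.308] pos [ 0.6357 -0.1106  0.0257] w 0.695 j [  4.  33. -13.  -1. -40. 112.]
```

Emit:
servo_tool(deltas=[{"slide": [-0.15, 0, 0.15], "spin": 0}, {"slide": [0, 0, 0.1], "spin": 0}])

```text
time_s: 32.1
tcp_pos: [0.6334, -0.1116, 0.0197]
ee_rot: [[0.901, 0.427, 0.085], [0.427, -0.904, 0.017], [0.084, 0.02, -0.996]]
wrist_force: [0.4, -0.5, -4.6]
gripper_width: 0.695
```

Emit:
servo_tool(deltas=[{"slide": [0, 0, 0.05], "spin": 0}])

```text
time_s: 32.2
tcp_pos: [0.6335, -0.1117, 0.0184]
ee_rot: [[0.901, 0.426, 0.085], [0.427, -0.904, 0.017], [0.084, 0.021, -0.996]]
wrist_force: [-0.8, -2.3, -0.4]
gripper_width: 0.696
```

```bash
python3 -c "
from h import *
mom();go(.6306,-.111,.018,26.4)"
```

```text
t 32.2 moment tool xyz [-0.611 -0.714  0.165] force tool [-1.71  1.74  0.29] pos [ 0.633 -0.112  0.018] tilt z [0.0847 0.0172] x_z 0.0839 w 0.696
t 32.2 heading 25.35 spin -0.13 after-spin slide [-0.088 -0.076  0.016] pos [ 0.6335 -0.1117  0.0184] w 0.696 j [  4.  33. -13.  -1. -38. 112.]
```

Contact. Release and lift, then do an empty control move at z ≈ 0.12 to check the moment reading for motion artefacts.

Emit:
servo_tool(deltas=[{"slide": [0, 0, 0], "spin": 0}, {"slide": [0, 0, 0], "spin": 0}, {"slide": [0, 0, 0], "spin": 0}, {"slide": [0, 0, 0], "spin": 0}, {"slide": [0, 0, 0], "spin": 0}], gripper=0)

```text
time_s: 32.7
tcp_pos: [0.6371, -0.112, 0.0218]
ee_rot: [[0.899, 0.427, 0.093], [0.428, -0.904, 0.017], [0.092, 0.025, -0.995]]
wrist_force: [0.2, -1.1, 1.0]
gripper_width: 0.984
```

Emit:
servo_tool(deltas=[{"slide": [0, 0, -0.5], "spin": 0}, {"slide": [0, 0, -0.8], "spin": 0}, {"slide": [0, 0, -1], "spin": 0}, {"slide": [0, 0, -1], "spin": 0}, {"slide": [0, 0, -0.8], "spin": 0}])

```text
time_s: 33.2
tcp_pos: [0.6256, -0.1138, 0.1273]
ee_rot: [[0.9, 0.428, 0.088], [0.428, -0.904, 0.016], [0.086, 0.023, -0.996]]
wrist_force: [0.5, -0.7, 0.2]
gripper_width: 0.998
```

Emit:
servo_tool(deltas=[{"slide": [-1, 0, 0], "spin": 0}, {"slide": [-1, 0, 0], "spin": 0}, {"slide": [-1, 0, 0], "spin": 0}, {"slide": [-1, 0, 0], "spin": 0}, {"slide": [-1, 0, 0], "spin": 0}])

```text
time_s: 33.7
tcp_pos: [0.5164, -0.1682, 0.1264]
ee_rot: [[0.895, 0.432, 0.108], [0.433, -0.901, 0.015], [0.104, 0.034, -0.994]]
wrist_force: [0.2, 0.5, 0.4]
gripper_width: 0.998
```

```bash
python3 -c "
from h import *
mom()"
```

```text
t 33.7 moment tool xyz [-0.025 -0.247 -0.048] force tool [ 0.43 -0.34 -0.36] pos [ 0.516 -0.168  0.126] tilt z [0.1083 0.0148] x_z 0.104 w 0.998
```

Emit:
servo_tool(deltas=[{"slide": [-1, 0, 0], "spin": 0}])

```text
time_s: 33.8
tcp_pos: [0.4933, -0.1794, 0.1249]
ee_rot: [[0.895, 0.432, 0.11], [0.433, -0.901, 0.015], [0.105, 0.035, -0.994]]
wrist_force: [0.4, -0.2, 0.5]
gripper_width: 0.997
```

```bash
python3 -c "
from h import *
mom()"
```

```text
t 33.8 moment tool xyz [-0.044 -0.252 -0.052] force tool [ 0.31  0.33 -0.45] pos [ 0.493 -0.179  0.125] tilt z [0.11   0.0146] x_z 0.1054 w 0.997
```

Emit:
servo_tool(deltas=[{"slide": [-1, 0, 0], "spin": 0}])

```text
time_s: 33.9
tcp_pos: [0.4702, -0.1906, 0.1234]
ee_rot: [[0.895, 0.432, 0.112], [0.434, -0.901, 0.014], [0.107, 0.036, -0.994]]
wrist_force: [0.2, -0.2, 0.2]
gripper_width: 0.999
```

```bash
python3 -c "
from h import *
mom()"
```

```text
t 33.9 moment tool xyz [ 0.001 -0.248  0.006] force tool [ 0.17  0.25 -0.2 ] pos [ 0.47  -0.191  0.123] tilt z [0.1118 0.0143] x_z 0.1069 w 0.999
```

Emit:
servo_tool(deltas=[{"slide": [1, 0, 0], "spin": 0}, {"slide": [1, 0, 0], "spin": 0}, {"slide": [1, 0, 0], "spin": 0}, {"slide": [1, 0, 0], "spin": 0}, {"slide": [1, 0, 0], "spin": 0}])

```text
time_s: 34.4
tcp_pos: [0.5787, -0.1381, 0.1427]
ee_rot: [[0.898, 0.426, 0.114], [0.427, -0.904, 0.014], [0.109, 0.036, -0.993]]
wrist_force: [-0.0, -0.5, 0.6]
gripper_width: 1.001
```

```bash
python3 -c "
from h import *
mom()"
```

```text
t 34.4 moment tool xyz [ 0.005 -0.227 -0.002] force tool [-0.19  0.5  -0.63] pos [ 0.579 -0.138  0.143] tilt z [0.1142 0.014 ] x_z 0.1092 w 1.001
```

Emit:
servo_tool(deltas=[{"slide": [1, 0, 0], "spin": 0}])

```text
time_s: 34.5
tcp_pos: [0.602, -0.127, 0.1469]
ee_rot: [[0.897, 0.426, 0.116], [0.427, -0.904, 0.014], [0.11, 0.037, -0.993]]
wrist_force: [0.7, -0.3, -0.7]
gripper_width: 0.999
```

```bash
python3 -c "
from h import *
mom(); go(.635,.148,.12,-2)"
```

```text
t 34.5 moment tool xyz [-0.051 -0.211 -0.007] force tool [0.4  0.53 0.82] pos [ 0.602 -0.127  0.147] tilt z [0.1156 0.0139] x_z 0.1104 w 0.999
t 34.5 heading 25.46 spin 3.43 after-spin slide [  0.932 -11.04    1.076] pos [ 0.602  -0.127   0.1469] w 0.999 j [  3.  22. -12.  -1. -50. 113.]
```

The empty arm shows a swing of only about 0.03, so the 0.2 swing in tin 3 is real. I'll clear the arm and check the final placement.

Emit:
servo_tool(deltas=[{"slide": [-1, 0.5, -1], "spin": 0}, {"slide": [-1, 1, -0.5], "spin": 0}, {"slide": [-1, 1, 0], "spin": 0}, {"slide": [-1, 1, 0], "spin": 0}, {"slide": [-1, 1, 0], "spin": 0}, {"slide": [-1, 1, 0], "spin": 0}, {"slide": [-0.5, 1, 0], "spin": 0}, {"slide": [0, 1, 0], "spin": 0}, {"slide": [0, 1, 0], "spin": 0}, {"slide": [0, 0, 0], "spin": 0}])

```text
time_s: 35.5
tcp_pos: [0.5459, -0.3972, 0.1879]
ee_rot: [[0.892, 0.433, 0.13], [0.436, -0.9, 0.008], [0.121, 0.049, -0.991]]
wrist_force: [-0.4, 0.5, -0.4]
gripper_width: 0.998
```

```bash
python3 - <<'E'
from h import *
for n in("top","side"):
    c=optics.capture(n); cv2.imwrite(f"pics/{n}5.png",c["frame"][:,:,::-1]); print(n)
    for z in (.054,.062):
        [print(z,x) for x in lids(c,z=z)[1] if 0.2<x[1]<.9 and abs(x[2])<.6]
E
```

```text
top
0.054 (array([472., 293.]), 0.2865, -0.3851, 212.7, 107.1, -20.8)
0.054 (array([487., 230.]), 0.4478, -0.4355, 92.2, 81.1, 60.3)
0.054 (array([192., 198.]), 0.5249, 0.3453, 132.6, 62.3, 34.0)
0.054 (array([267., 159.]), 0.6352, 0.15, 132.7, 62.7, -2.3)
0.054 (array([364., 159.]), 0.6361, -0.1112, 133.3, 62.3, 24.9)
0.054 (array([498., 144.]), 0.6843, -0.4386, 342.6, 190.4, -26.1)
0.062 (array([472., 293.]), 0.287, -0.382, 211.0, 106.2, -20.8)
0.062 (array([487., 230.]), 0.4471, -0.4321, 91.5, 80.4, 60.3)
0.062 (array([192., 198.]), 0.5235, 0.3423, 131.6, 61.8, 34.0)
0.062 (array([267., 159.]), 0.633, 0.1486, 131.6, 62.2, -2.3)
0.062 (array([364., 159.]), 0.6338, -0.1104, 132.2, 61.8, 24.9)
0.062 (array([498., 144.]), 0.6816, -0.4351, 339.7, 188.8, -26.1)
side
0.054 (array([381., 207.]), 0.6386, -0.1074, 133.6, 62.4, 25.4)
0.054 (array([332., 146.]), 0.6358, 0.1466, 131.9, 63.1, -2.4)
0.054 (array([268., 117.]), 0.5268, 0.3424, 133.2, 63.1, 33.8)
0.062 (array([381., 207.]), 0.6344, -0.1125, 132.5, 61.9, 25.4)
0.062 (array([332., 146.]), 0.6316, 0.1394, 130.9, 62.6, -2.4)
0.062 (array([432., 138.]), 0.8977, 0.0414, 179.7, 133.8, -4.2)
0.062 (array([268., 117.]), 0.5235, 0.3337, 132.1, 62.6, 33.8)
```

View pics/top5.png

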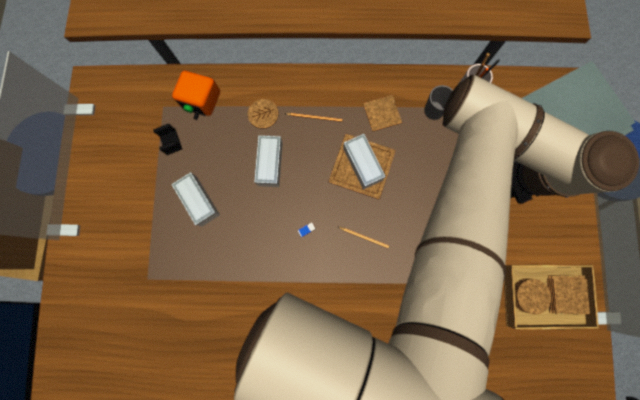

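View pics/side5.png

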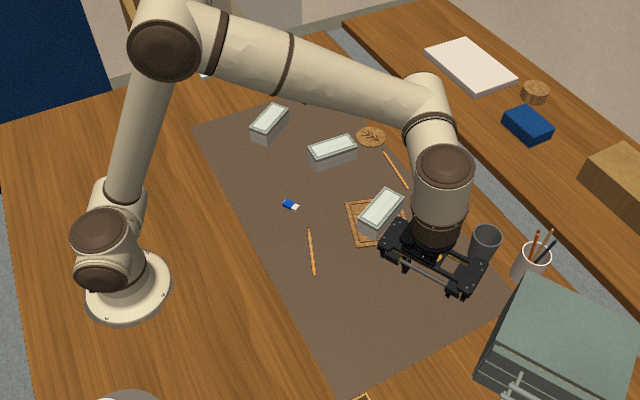

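The top view shows tin 3 flat on the board at (364,159), its centre about 4 mm from the board's. Tins 1 and 2 stand clear at (192,198) and (267,159), and the arm is off everything.

```bash
python3 -c "
from station import r,sense
print(sense()['wrist_force'],sense()['joint_velocities'].round(2)); r.finish_job()"
```

```text
[ 0.19201353 -0.97686432  0.43284586] [ 1.17 -0.88 -1.65 -0.31  0.22 -0.03]
the job is handed in; nothing more can be done
```

I handed the job in at about 36 s of the 72 s allowed, with the tin I judged to hold the ball set down flat on the cork board. I lifted each of the three tins and shook it end to end.

**Finding the ball:** The third tin (right-hand side, near x 0.48, y −0.33) is the one. Its moment reading held at about −0.37 N·m moving one way and −0.16 moving the other, a 0.2 N·m swing. A 220 g ball going from end to end would give about 0.18. The same moves with an empty gripper changed it by only about 0.03.

**Last checks (top and side cameras):**
- **Tin with the ball:** its centre is at about (0.634, −0.111). The board's centre is (0.631, −0.111), so it is within about 4 mm.
- **Other two tins:** they stand upright at about (0.525, 0.344) and (0.635, 0.149), more than 250 mm from the board.
- **Arm:** it is clear of everything, with the wrist force near zero.

**Less certain points:**
- My first readings, taken at rest after single strokes, did not tell the tins apart. Only the third tin's readings while moving, with quick reversals, were clear. I did not repeat that test on the other two tins, so they were ruled out only because their at-rest readings showed no shift.
- The tool drifted up to about 8° off vertical during the run. The tin still measures flat and centred from both cameras.

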